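# Slide a tray under the press past its spring stop

### The job

A lidded foil tray sits in the press's sliding carriage, which a spring stop keeps out in front of the press head. With the fingertips only, press the stop's thumb pad down and keep it down while you push the carriage along by its upright push plate, over the stop and on under the head until it is fully home and the stop springs up behind it. Keep the tray seated, pinch and lift nothing, leave everything else where it stands, and finish clear of everything.

Things in the scene. Friction and masses are not known exactly. Their poses are not given: they have to be found in the camera images.
- press: fixed hand press that closes foil trays, bed 310 x 420 mm, stop and pad in front to x = -218 mm. Origin on the table top; +y is the way the carriage slides in under the head, -x its front (to the robot), z up. The head (column at the back, platen over y -29 to 93 and x -104 to 104 mm, 240 mm high, lever on the +y side to 360 mm) leaves the strip in front of x = -105 mm open from above.
- carriage (a joint): how far the carriage has slid, m: 0 = right out, 0.182 = fully home against its end stop under the head. It starts out, between 0.004 and 0.008; the spring stop's tooth blocks it at 0.012, and from 0.177 on the tooth can spring up behind it. It slides along the press's +y with about 3 N of friction and cannot lift.
- push_face (a point): centre of the face to push on the carriage's upright steel push plate (axes as the press). The plate is 48 mm wide along the press's x, 34 mm tall (17 mm above and below this point) and 8 mm thick, stands at the carriage's front side and is pushed from its -y side towards +y. It moves with the carriage. Its lower edge passes 6 mm above the raised stop pad.
- stop (a joint): how far the spring stop is pressed down, m: 0 = up, 0.011 = hard down. It pushes back with about 4 N at the top, 9 N hard down. Over about 0.007 its tooth is clear of the carriage, which can then slide over it; once the carriage has slid 5 mm over the tooth it keeps the stop down itself, until it has gone right past at 0.177. The stop then springs up behind it and locks it home.
- stop_pad (a point): centre of the top of the spring stop's flat dark thumb pad (axes as the press), level, in front of the carriage: 92 mm long along y, 46 mm wide along x. Half its length lies on the -y side of the push plate. Nothing else is near a fingertip at pad height but the edge of the carriage's bar, 27 mm to the +x side of the pad's middle line, its top 16 mm above the raised pad.
- tray_mid (a point): centre of the lidded foil tray, 204 x 114 mm over the rim and 43 mm high, loose in the carriage's die with 3 mm play; its long side lies along the press's x. It rides along with the carriage.
- carriage_seat (a point): middle of the carriage's floor that the tray stands on (axes as the press); the tray's centre lies 20 mm above it when seated.
- sauce: orange squeeze bottle, 60 mm across and 180 mm tall, standing (origin: centre of its underside), a bystander to be left where it is
- jar: glass spice jar, 62 mm across and 85 mm tall, standing (origin: centre of its underside), a bystander to be left where it is
- spatula: spatula 260 mm long lying on the table (origin: its underside near the middle), a bystander to be left where it is
- lids: stack of flat tray lids, 190 x 100 x 36 mm (origin: centre of its underside), a bystander to be left where it is
- spare: another lidded foil tray waiting on the table, 204 x 114 x 43 mm (origin: centre of its underside), a bystander to be left where it is
- bowl: small steel bowl, 110 mm across and 50 mm tall (origin: centre of its underside), a bystander to be left where it is

How it is judged:
By the outcome, as a careful person would: the job done as asked, in the order asked, and still so for the second after the job is handed in, with the robot touching nothing.
It also fails if it takes over 45 s, if anything falls off the work surface, if the arm or the gripper's body presses on something with over 40 N, if the wrist force passes 120 N, or if a joint passes its speed limit or range.

### The arm

A 7-joint arm with a two-finger parallel gripper is mounted at the origin on the work surface. World frame = base frame: x ahead of the robot, y to its left, z up, the work surface at z = 0. Lengths are in m, angles in rad, forces in N, time in s.
With the tool pointing down it reaches from about 0.35 to 0.9 m from the base axis. Payload 8.1 kg.
Tool frame: the origin (TCP) lies midway between the tips of the shut fingers; the grasp point (between the pads) lies arm.tcp_to_grasp behind it (arm.tcp_to_grasp is the distance from the TCP to the grasp point, in m); z points along the fingers, y is the line along which they close (so a half turn about z gives the same grasp; the last joint's range is limited). The gripper opens to 92 mm and grips with 3 to 60 N. Pads are 19 mm wide; open, the fingers measure 130 mm over their backs; the gripper's body (75 mm by 190 mm) begins 47 mm behind the grasp point.
Start: joints at [1.014, 0.434, 0.025, 1.573, -0.012, 1.134, -0.075], TCP at [0.274, -0.562, 0.227] pointing down, gripper open.
Joint ranges: [-2.62, 2.62], [-0.44, 2.09], [-1.27, 1.32], [0.08, 2.57], [-1.32, 4.46], [0.12, 2], [-2.74, 2.74]. Speed limits (rad/s): [2.22, 2.22, 3.01, 3.01, 3.14, 3.14, 3.14].

### API

Orientations are given as a rotation vector (axis times angle).
In Python, from cell import observe, get_image, arm gives the robot as it stands. The module is installed in compiled form; this text tells all that it offers.
- The arm moves only by the tool drive_tool, never from a script. Its argument "steps" is a list of rows, each a list of 5 numbers: the closure, from 0 (fully open) to 1 (shut), then the shift along the world's x, y, z in mm, then the turn about the world's z in rad. In form: [[hand, x, y, z, roll], ...]. A call has 1 to 20 rows; each row shifts and turns the commanded pose from where the row before left it; what a row does not reach is not made up. A row lasts 1/12 s, in which the tool goes at most 41.7 mm and 7.16 degrees, less where a joint would pass 70% of its speed; a pose out of reach is approached as far as the arm can. A call with a gripper value outside its range is refused whole. The fingers move at their own pace and stop on an object; "grip_force" is the grip in N (left out, the last holds). Time passes only in rows, so rows that do not move let the fingers close. It gives the time, the measured TCP pose, the force, the opening and the grip force at its end, in the units of the state.
- observe(): the state, without advancing time (a new reading comes with each control period).
- get_image(name): name is "scene" or "side" or "wrist"; returns a dict with "image" (480x640x3 uint8, red, green, blue), "vfov" (degrees; the focal length in pixels is half the picture's height over the tangent of half this angle, whatever the lens; pixels are square), "cx", "cy" (the principal point, pixels), "xyz" and "attitude" of the camera in the world. Camera axes: x right, y down, z forward; pixel columns grow to the right and rows downward; lengths in m; the calibration is good to about 2 mm. The wrist camera is an equidistant fisheye: a pixel r from the principal point sees the ray r / f radians off the axis. A picture is of the moment at which its call begins. There is no depth.
- arm.sign_off(): hands the job in; it is judged then, once.
The state is a dict: "clock": time; "joints": joint angles; "dq": joint speeds; "joint_efforts": joint torques, N m; "position": TCP position; "ee_rot": TCP orientation; "force": force on the tool from outside, world axes, zero at the start; "ft_torque": the same for the moment, N m; "width": opening from 0.0 (shut) to 1.0 (fully open); "gripper_force": force on a finger pad.
Only numpy, scipy, OpenCV 4.12 (cv2) and the standard library are available. Lean on these libraries where they do the work, as an engineer would, in place of code of your own. Each camera call takes 0.05 s, during which the arm holds its last target. There are 200 camera calls.

## Working session

There is one attempt and no reset: what is moved stays moved. The work goes in short steps, Python scripts to look and compute and a tool call to move; the robot and the scene stay as the last step left them, time stands still between calls to the robot, and variables do not carry over. Pictures are saved under pics/ and viewed, at most 10 in all, crops included, and the job is handed in when it is done.

Besides the shell and the picture viewer there is one more tool, called after "Call:" by a JSON object that holds its "name" and its "arguments", one argument or row to a line. drive_tool: Moves the arm, as the interface text tells. Its arguments: {"type":"object","properties":{"steps":{"type":"array"},"grip_force":{"type":"number"}},"required":["steps"]}

```bash
mkdir -p pics
cat > h.py <<'E'
import numpy as np, cv2
from cell import observe, get_image, arm
from scipy.spatial.transform import Rotation as R
def rot(a):
    a=np.array(a,float)
    return a if a.shape==(3,3) else (R.from_rotvec(a).as_matrix() if a.size==3 else R.from_quat(a).as_matrix())
def ray(c,u,v,fish=False):
    f=240/np.tan(np.radians(c['vfov'])/2); x,y=u-c['cx'],v-c['cy']
    if fish:
        r=np.hypot(x,y); t=r/f; d=np.array([np.sin(t)*x/r,np.sin(t)*y/r,np.cos(t)])
    else: d=np.array([x/f,y/f,1.])
    return np.array(c['xyz']),rot(c['attitude'])@(d/np.linalg.norm(d))
def plane(c,u,v,z,fish=False):
    o,d=ray(c,u,v,fish); return o+d*(z-o[2])/d[2]
def tri(rs):
    A=sum(np.eye(3)-np.outer(d,d) for o,d in rs); b=sum((np.eye(3)-np.outer(d,d))@o for o,d in rs)
    p=np.linalg.solve(A,b); return p,[np.linalg.norm(np.cross(p-o,d)) for o,d in rs]
def proj(c,p,fish=False):
    f=240/np.tan(np.radians(c['vfov'])/2); q=rot(c['attitude']).T@(np.array(p)-c['xyz'])
    if fish:
        r=np.hypot(*q[:2]); t=np.arctan2(r,q[2]); return c['cx']+f*t*q[0]/r,c['cy']+f*t*q[1]/r
    return c['cx']+f*q[0]/q[2],c['cy']+f*q[1]/q[2]
def snap(n,tag):
    c=get_image(n); cv2.imwrite(f'pics/{tag}.png',c['image'][:,:,::-1]); import pickle; pickle.dump(c,open(f'pics/{tag}.pkl','wb')); return c
def load(tag):
    import pickle; return pickle.load(open(f'pics/{tag}.pkl','rb'))
E
python3 - <<'E'
from h import *
for n in ('scene','side','wrist'):
    c=snap(n,n+'0'); print(n,c['vfov'],c['cx'],c['cy'],c['xyz'],c['attitude'])
print(observe(), arm.tcp_to_grasp)
E
```

```text
scene 47.3789220718107 323.40743609408906 245.88105457404583 [ 1.34615199 -0.20433214  1.35446982] [-2.0894058  -1.62030389  0.47042411]
side 55.72456561367418 326.83675838284086 244.6929317536407 [ 0.50187399 -1.26605133  1.0549583 ] [-2.20364665  0.04494002 -0.03107162]
wrist 65.70646984690485 318.1836044728661 242.70879383493053 [ 0.3377696  -0.53265195  0.38391121] [ 2.46926874 -1.54145679 -0.20878597]
{'clock': 0.15, 'joints': array([ 1.01442125,  0.43507069,  0.02496891,  1.57387027, -0.01158382,
        1.13401903, -0.07511547]), 'dq': array([-2.87787683e-04, -1.53792746e-03, -1.71129538e-03, -1.33043092e-03,
       -1.12293819e-03, -5.63270307e-05, -2.60781028e-03]), 'joint_efforts': array([ 2.04432763e-03, -6.68265653e+01,  9.85808372e-01, -3.14693499e+01,
       -6.05619606e-02,  3.93774232e-02,  9.17510965e-05]), 'position': array([ 0.27376118, -0.56142153,  0.22612728]), 'ee_rot': array([-3.05997544e+00, -7.06317451e-01,  6.19608966e-04]), 'force': array([ 0.05187199,  0.30296815, -0.46749217]), 'ft_torque': array([-0.00624947, -0.01027403,  0.03124122]), 'gripper_force': 0.0, 'width': 1.0007089870955341} 0.0188
```

View pics/scene0.png

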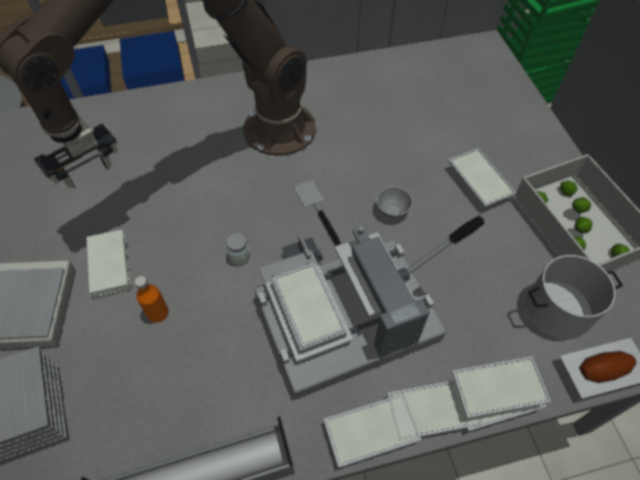

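View pics/side0.png

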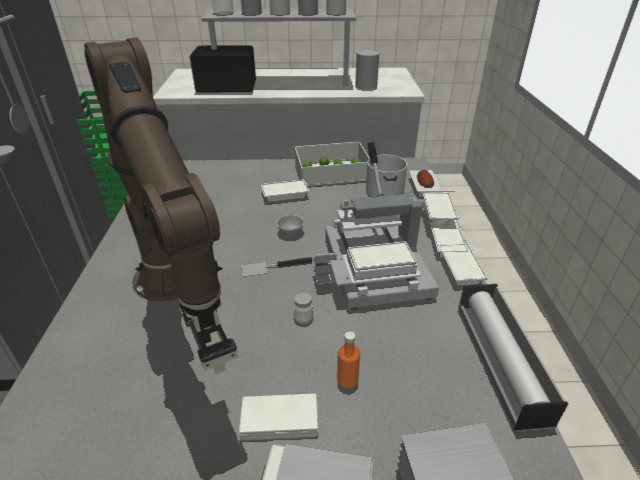

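View pics/wrist0.png

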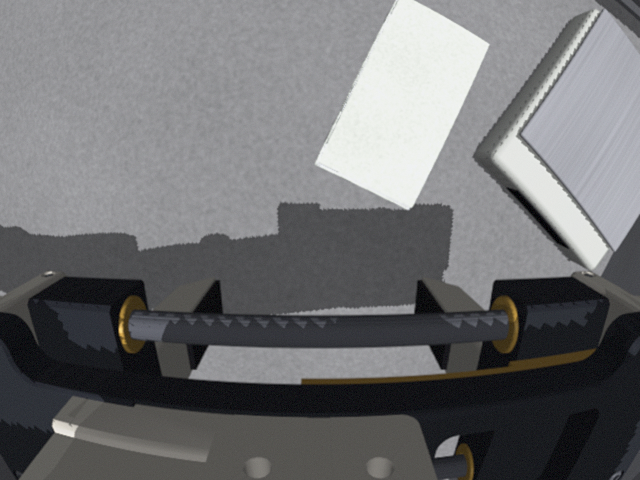

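The scene view shows the press at (345,310) with the head at (390,290), the bottle at (150,300), the jar at (237,248) and the bowl at (394,203). The side view shows the press at (380,260) with its pad and plate near (325,268). The wrist camera looks at the spare tray. Next I enlarge the press area.

Run:
```python
from h import *
a=load('scene0')['image'][215:335,240:360]; b=load('side0')['image'][225:315,295:395]
a=cv2.resize(a,(600,600),interpolation=cv2.INTER_CUBIC); b=cv2.resize(b,(600,540),interpolation=cv2.INTER_CUBIC)
cv2.imwrite('pics/a.png',a[:,:,::-1]);cv2.imwrite('pics/b.png',b[:,:,::-1])
```

```text
(no output)
```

View pics/a.png

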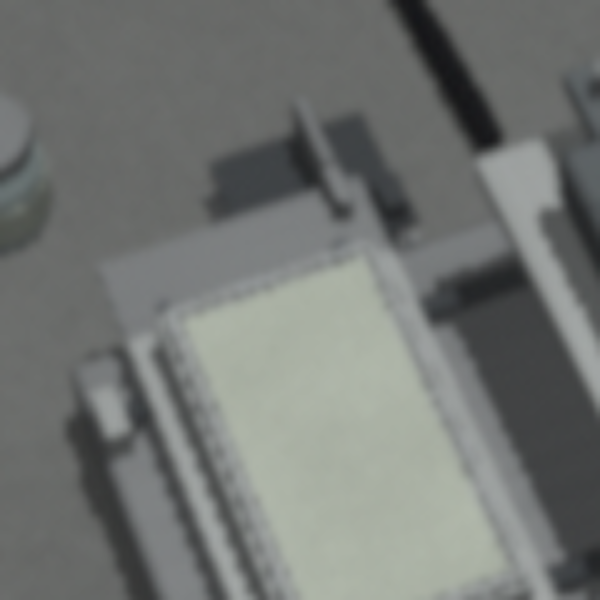

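View pics/b.png

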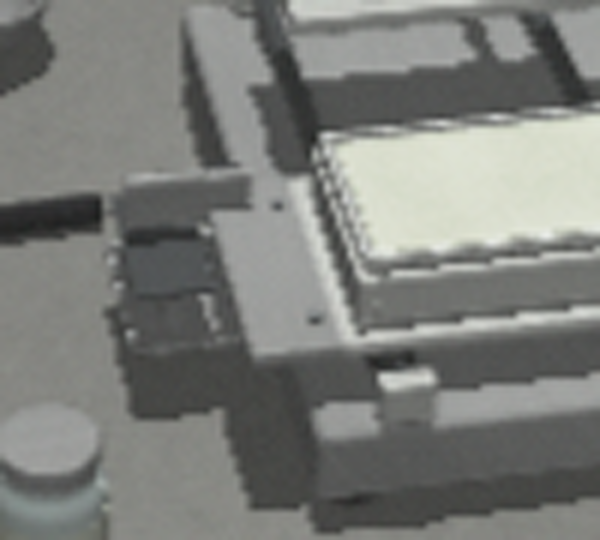

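The scene crop shows the dark pad, with its outer corners at crop (213,160) and (362,115), and the plate's top edge running from (300,100) to (345,205). The side crop shows the plate face with its top edge (118,182)–(250,172), and the pad's near outer corner at (130,350).

Run:
```python
from h import *
A=load('scene0');B=load('side0')
ca=lambda u,v:ray(A,240+(u+.5)/5-.5,215+(v+.5)/5-.5)
cb=lambda u,v:ray(B,295+(u+.5)/6-.5,225+(v+.5)/6-.5)
for n,p,q in [('pad -y-x',(213,160),(130,350)),('plate top out',(300,100),(118,182)),('plate top in',(345,190),(250,172)),('tray lid -x-y',(185,322),(370,262)),('lid -x+y',(362,255),(325,138))]:
    print(n,*[np.round(x,4) for x in tri([ca(*p),cb(*q)])])
# lid orientation
for n,c in (('scene0',A),('side0',B)):
    h=cv2.cvtColor(c['image'],cv2.COLOR_RGB2HSV); m=((h[...,2]>150)&(h[...,1]<60)).astype(np.uint8)
    m=cv2.morphologyEx(m,cv2.MORPH_OPEN,np.ones((3,3)))
    k,l,s,ce=cv2.connectedComponentsWithStats(m)
    w=(310,310) if n[:2]=='sc' else (382,260)
    i=l[w[1],w[0]]; print(n,s[i],ce[i])
    cn=max(cv2.findContours((l==i).astype(np.uint8),0,1)[0],key=cv2.contourArea)
    P=np.array([plane(c,*x,0.10)[:2] for x in cn[:,0].astype(float)],np.float32)
    print(cv2.minAreaRect(P*1000))
```

```text
pad -y-x [ 0.5156 -0.1026  0.0496] [0.0102 0.0102]
plate top out [ 0.5196 -0.0478  0.1165] [0.0017 0.0017]
plate top in [ 0.5905 -0.0411  0.121 ] [0.0036 0.0036]
tray lid -x-y [ 0.651  -0.1392  0.1311] [0.0006 0.0006]
lid -x+y [ 0.6367 -0.0415  0.1394] [0.0021 0.0021]
scene0 [ 276  267   67   78 3052] [308.61959371 305.30307995]
((721.7437133789062, -69.47753143310547), (201.6287078857422, 122.22924041748047), 8.099392890930176)
side0 [ 350  242   87   47 1597] [392.19787101 259.80212899]
((772.5855712890625, -94.12222290039062), (234.1812286376953, 253.1055145263672), 8.909358024597168)
```

Call:
{"name": "drive_tool", "arguments": {
  "steps": [
    [1, 11, 28, 0, 0],
    [1, 11, 28, 0, 0],
    [1, 11, 28, 0, 0],
    [1, 11, 28, 0, 0],
    [1, 11, 28, 0, 0],
    [1, 11, 28, 0, 0],
    [1, 11, 28, 0, 0],
    [1, 11, 28, 0, 0],
    [1, 11, 28, 0, 0],
    [1, 11, 28, 0, 0],
    [1, 11, 28, 0, 0],
    [1, 11, 28, 0, 0],
    [1, 11, 28, 0, 0],
    [1, 11, 28, 0, 0],
    [1, 11, 28, 0, 0],
    [1, 0, 0, 0, 0],
    [1, 0, 0, 0, 0]
  ]
}}

```text
clock: 1.57
position: [0.4394, -0.1401, 0.2267]
ee_rot: [-3.059, -0.712, 0.0]
force: [0.8, -0.4, 0.1]
width: 0.003
gripper_force: 0.0
```

Run:
```python
from h import *
c=snap('wrist','w1'); o=observe(); print(o['position'],o['ee_rot'],o['joints'],o['force'],o['clock'],c['xyz'],rot(c['attitude'])[:,2])
for p in [(0.515,-.10,.077),(.52,-.048,.117)]: print(proj(c,p,True))
```

```text
[ 0.43885661 -0.14161354  0.22660493] [ 3.06053884e+00  7.08619389e-01 -7.11778050e-04] [ 0.39031714  0.18390363 -0.22512431  1.93936061  0.04811624  1.02376709
 -0.97193876] [-0.06269231 -0.01918031  0.21262868] 1.6167 [ 0.50318148 -0.11103006  0.38455941] [-0.23542377 -0.11442093 -0.96513393]
(np.float64(313.0491991426639), np.float64(125.60238118493582))
(np.float64(250.14994842854503), np.float64(86.83043134872915))
```

View pics/w1.png

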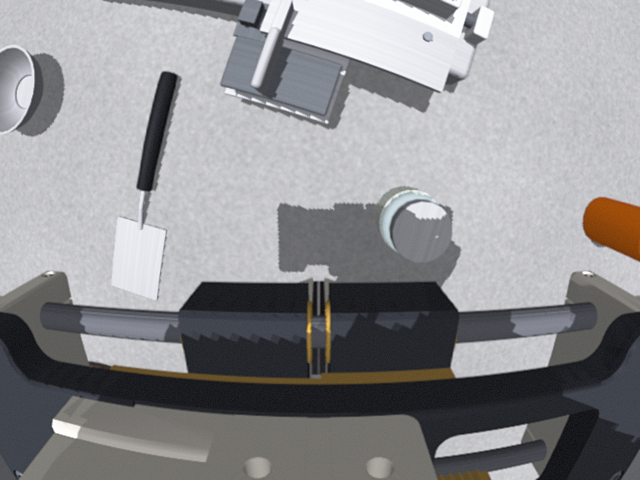

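The wrist view shows the pad with corners near (222,84), (328,122), (347,70) and (237,33), and the plate's top from (258,88) to (290,0). The jar is at (420,225), the spatula at (150,180) and the bowl at (15,90). I'll move closer for a second view.

Call:
{"name": "drive_tool", "arguments": {
  "steps": [
    [1, 20, 10, 0, 0],
    [1, 20, 10, 0, 0],
    [1, 20, 10, 0, 0],
    [1, 0, 0, 0, 0],
    [1, 0, 0, 0, 0],
    [1, 0, 0, 0, 0]
  ]
}}

```text
clock: 2.12
position: [0.498, -0.1132, 0.2264]
ee_rot: [3.062, 0.704, -0.002]
force: [-0.1, -0.1, -0.5]
width: 0.008
gripper_force: 0.0
```

Run:
```python
from h import *
c=snap('wrist','w2'); o=observe(); print(o['position'],c['xyz'])
```

```text
[ 0.49788943 -0.11322872  0.226481  ] [ 0.56218465 -0.08433773  0.38414263]
```

View pics/w2.png

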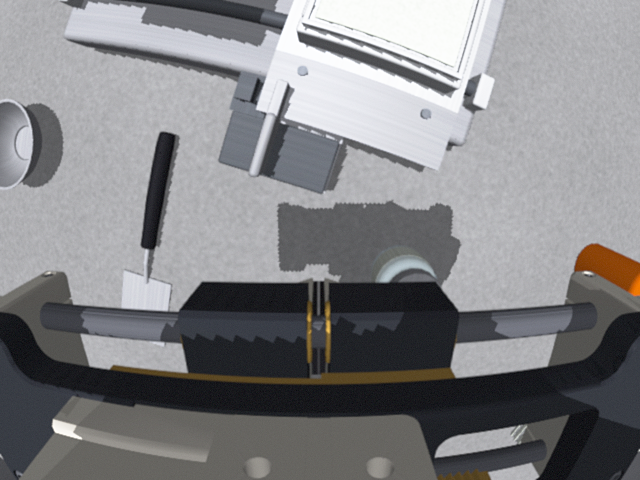

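In the second wrist view the pad's outer edge runs (219,159)–(324,193), its inner right corner is at (340,143), and the plate's top runs from (253,172) to (283,85). I'll enlarge both views together for exact corners.

Run:
```python
from h import *
a=load('w1')['image'][0:130,217:350]; b=load('w2')['image'][70:200,215:348]
m=cv2.resize(np.hstack([a,b]),None,fx=3,fy=3,interpolation=cv2.INTER_CUBIC)
cv2.imwrite('pics/m.png',m[:,:,::-1]); print(m.shape)
```

```text
(390, 798, 3)
```

View pics/m.png

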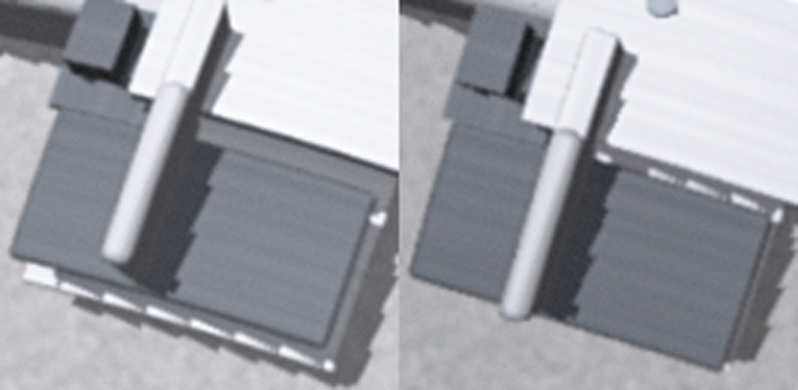

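The enlarged view gives pad corners (12,257), (325,346), (373,200) in the left panel and (412,272), (724,368), (768,215) in the right. The right edge of the plate's top runs (130,258)–(186,88) in the left panel and (528,315)–(582,133) in the right.

Run:
```python
from h import *
A=load('w1');B=load('w2'); S=load('scene0');D=load('side0')
ra=lambda u,v:ray(A,217+(u+.5)/3-.5,(v+.5)/3-.5,True)
rb=lambda u,v:ray(B,215+(u-399+.5)/3-.5,70+(v+.5)/3-.5,True)
L=dict(po_py=((12,257),(412,272)),po_my=((325,346),(724,368)),pi_my=((373,200),(768,215)),pi_py=((57,103),(455,122)),
 plo_my=((130,258),(528,315)),pli_my=((186,88),(582,133)),plo_py=((104,250),(503,308)))
P={}
for k,(p,q) in L.items():
    P[k],r=tri([ra(*p),rb(*q)]); print(k,np.round(P[k]*1000,1),np.round(r[0]*1000,1),'scene',np.round(proj(S,P[k])),'side',np.round(proj(D,P[k])))
d=P['po_py']-P['po_my'];print('len',np.linalg.norm(d),np.degrees(np.arctan2(-d[0],d[1])))
d=P['pi_my']-P['po_my'];print('wid',np.linalg.norm(d),np.degrees(np.arctan2(d[1],d[0])))
d=P['pli_my']-P['plo_my'];print('plate wid',np.linalg.norm(d),np.degrees(np.arctan2(d[1],d[0])))
j=plane(A,420,225,.085,True);print('jar',j)
print('spatula handle end',plane(A,168,75,.01,True),'lever?')
# lever knob end
print(tri([ray(S,480,222),ray(D,373,148)]))
```

```text
po_py [514.1 -13.4  72.9] 0.0 scene [312. 239.] side [313. 259.]
po_my [ 527.3 -105.    76.8] 0.2 scene [281. 248.] side [317. 275.]
pi_my [571.1 -97.8  72. ] 0.3 scene [287. 262.] side [330. 275.]
pi_py [557.9 -10.   87.4] 0.6 scene [317. 248.] side [325. 255.]
plo_my [523.5 -54.4 118.5] 0.1 scene [298. 235.] side [316. 256.]
pli_my [568.4 -46.9 115.5] 0.3 scene [304. 249.] side [329. 255.]
plo_py [522.7 -48.3 120.2] 0.0 scene [300. 234.] side [316. 254.]
len 0.09267830294939135 8.221408176325554
wid 0.04459425936574134 9.363817426584017
plate wid 0.04563095022805133 9.553944997493641
jar [ 0.48214832 -0.21689511  0.085     ]
spatula handle end [0.50547653 0.0662624  0.01      ] lever?
(array([0.74547353, 0.32418504, 0.34072283]), [np.float64(0.006829805364839677), np.float64(0.006829805364839713)])
```

Measured: pad 93 x 45 mm with its top at z ≈ 0.075, plate top at z ≈ 0.117, and press yaw ≈ 8.7°. These agree with the given sizes. I'll turn the hand so its closing line lies along the press's y with the camera facing the robot, above the pad on the −y side of the plate.

Call:
{"name": "drive_tool", "arguments": {
  "steps": [
    [1, 5, 4, 0, 0.12],
    [1, 5, 4, 0, 0.12],
    [1, 5, 4, 0, 0.12],
    [1, 5, 4, 0, 0.12],
    [1, 5, 4, 0, 0.12],
    [1, 5, 4, 0, 0.12],
    [1, 5, 4, 0, 0.12],
    [1, 5, 4, 0, 0.12],
    [1, 5, 3, 0, 0.12],
    [1, 5, 3, 0, 0.12],
    [1, 0, 0, 0, 0.12],
    [1, 0, 0, 0, 0.12],
    [1, 0, 0, 0, 0.12],
    [1, 0, 0, 0, 0.12],
    [1, 0, 0, 0, 0.12],
    [1, 0, 0, 0, 0.12],
    [1, 0, 0, 0, 0.12],
    [1, 0, 0, 0, 0.12]
  ]
}}

```text
clock: 3.67
position: [0.5481, -0.0752, 0.2268]
ee_rot: [-0.813, -3.034, 0.002]
force: [-0.5, -0.6, 0.2]
width: 0.008
gripper_force: 0.0
```

Call:
{"name": "drive_tool", "arguments": {
  "steps": [
    [1, 0, 0, 0, 0.12],
    [1, 0, 0, 0, 0.12],
    [1, 0, 0, 0, 0.12],
    [1, 0, 0, 0, 0.12],
    [1, 0, 0, 0, 0.12],
    [1, 0, 0, 0, 0.08],
    [1, 0, 0, 0, 0],
    [1, 0, 0, 0, 0],
    [1, 0, 0, 0, 0]
  ]
}}

```text
clock: 4.42
position: [0.5486, -0.0745, 0.2267]
ee_rot: [0.233, -3.133, 0.001]
force: [-0.3, -0.2, -0.5]
width: 0.003
gripper_force: 0.0
```

Run:
```python
from h import *
o=observe(); r=rot(o['ee_rot']); print(o['position'],np.degrees(np.arctan2(r[1,0],r[0,0])),r[:,2],o['joints'],o['force'],o['clock'])
```

```text
[ 0.54857394 -0.07449534  0.22672577] -171.50659879956365 [-2.77268583e-04 -5.31054377e-04 -9.99999821e-01] [ 0.64028326  0.44828701 -0.84018774  1.69940608  0.36082612  1.15705138
  1.42035789] [-0.33262807 -0.16384395 -0.47163734] 4.4167
```

Call:
{"name": "drive_tool", "arguments": {
  "steps": [
    [1, 0, -3, -16, 0],
    [1, 0, 0, -20, 0],
    [1, 0, 0, -20, 0],
    [1, 0, 0, -20, 0],
    [1, 0, 0, -20, 0],
    [1, 0, 0, -20, 0],
    [1, 0, 0, -10, 0],
    [1, 0, 0, -5, 0],
    [1, 0, 0, -5, 0],
    [1, 0, 0, 0, 0],
    [1, 0, 0, 0, 0]
  ]
}}

```text
clock: 5.33
position: [0.5495, -0.0767, 0.0915]
ee_rot: [-0.238, 3.132, -0.0]
force: [0.2, -0.3, -0.9]
width: 0.008
gripper_force: 0.0
```

Run:
```python
from h import *
c=snap('side','s2'); o=observe(); print(o['position'],o['force'])
b=c['image'][200:320,280:440]; cv2.imwrite('pics/s2c.png',cv2.resize(b,(800,600),interpolation=cv2.INTER_CUBIC)[:,:,::-1])
```

```text
[ 0.54956486 -0.07672014  0.09160665] [0.01694527 0.24704649 0.59891173]
```

View pics/s2c.png

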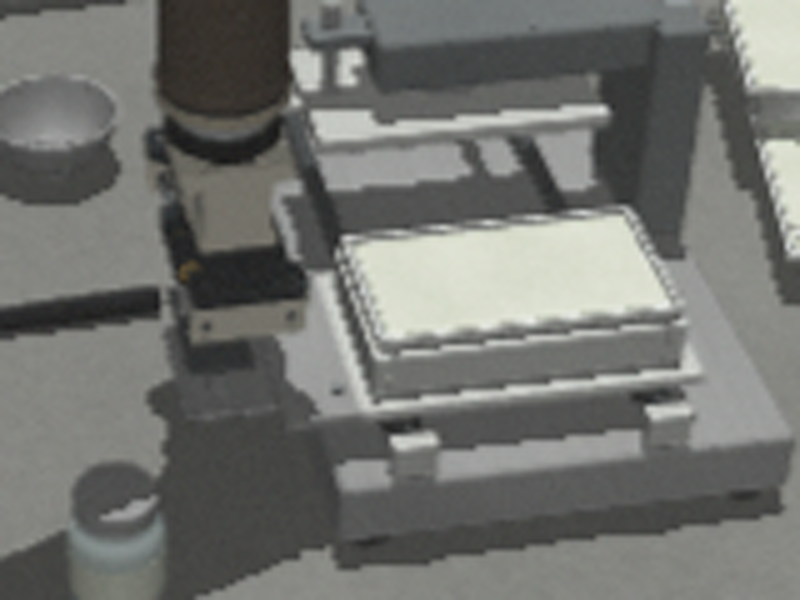

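The hand is above the pad at crop (220,380), clear of the tray and of the jar at (115,530). Next I press down in small steps.

Call:
{"name": "drive_tool", "arguments": {
  "steps": [
    [1, 0, 0, -5, 0],
    [1, 0, 0, -5, 0],
    [1, 0, 0, -3, 0],
    [1, 0, 0, -2, 0],
    [1, 0, 0, 0, 0],
    [1, 0, 0, 0, 0]
  ]
}}

```text
clock: 5.88
position: [0.5497, -0.0768, 0.0761]
ee_rot: [-0.238, 3.131, -0.0]
force: [0.6, -1.8, 6.5]
width: 0.003
gripper_force: 3.3
```

Call:
{"name": "drive_tool", "arguments": {
  "steps": [
    [1, 0, 0, -1, 0],
    [1, 0, 0, -1, 0],
    [1, 0, 0, -1, 0],
    [1, 0, 0, -1, 0],
    [1, 0, 0, 0, 0],
    [1, 0, 0, 0, 0]
  ]
}}

```text
clock: 6.38
position: [0.5497, -0.0769, 0.0723]
ee_rot: [-0.238, 3.131, -0.001]
force: [-0.9, -0.6, 8.0]
width: 0.006
gripper_force: 4.1
```

Call:
{"name": "drive_tool", "arguments": {
  "steps": [
    [1, 0, 0, -1, 0],
    [1, 0, 0, -1, 0],
    [1, 0, 0, 0, 0],
    [1, 0, 0, 0, 0]
  ]
}}

```text
clock: 6.72
position: [0.5497, -0.0769, 0.071]
ee_rot: [-0.238, 3.131, -0.002]
force: [-3.6, -1.1, 18.0]
width: 0.008
gripper_force: 8.5
```

Call:
{"name": "drive_tool", "arguments": {
  "steps": [
    [1, 0, 0, -1, 0],
    [1, 0, 0, -1, 0],
    [1, 0, 0, 0, 0],
    [1, 0, 0, 0, 0]
  ]
}}

```text
clock: 7.05
position: [0.5498, -0.0769, 0.0706]
ee_rot: [-0.238, 3.13, -0.004]
force: [-9.2, -2.5, 36.5]
width: 0.008
gripper_force: 18.2
```

Hard down is at z ≈ 0.071. I'll ease off 3 mm, keeping the pad down, and start pushing along the press's +y.

Call:
{"name": "drive_tool", "arguments": {
  "steps": [
    [1, 0, 0, 2.5, 0],
    [1, 0, 0, 0, 0],
    [1, -0.3, 2, 0, 0],
    [1, -0.3, 2, 0, 0],
    [1, -0.3, 2, 0, 0],
    [1, -0.3, 2, 0, 0],
    [1, 0, 0, 0, 0],
    [1, 0, 0, 0, 0]
  ]
}}

```text
clock: 7.72
position: [0.549, -0.0709, 0.0712]
ee_rot: [-0.236, 3.131, -0.005]
force: [-0.1, -6.5, 11.9]
width: 0.004
gripper_force: 5.7
```

Call:
{"name": "drive_tool", "arguments": {
  "steps": [
    [1, -0.3, 2, 0, 0],
    [1, -0.3, 2, 0, 0],
    [1, -0.3, 2, 0, 0],
    [1, -0.3, 2, 0, 0],
    [1, -0.3, 2, 0, 0],
    [1, 0, 0, 0, 0],
    [1, 0, 0, 0, 0]
  ]
}}

```text
clock: 8.3
position: [0.5477, -0.0619, 0.0712]
ee_rot: [-0.235, 3.131, -0.006]
force: [0.8, -8.8, 11.9]
width: 0.004
gripper_force: 6.8
```

Call:
{"name": "drive_tool", "arguments": {
  "steps": [
    [1, -0.3, 2, 0, 0],
    [1, -0.3, 2, 0, 0],
    [1, -0.3, 2, 0, 0],
    [1, -0.3, 2, 0, 0],
    [1, -0.3, 2, 0, 0],
    [1, 0, 0, 0, 0],
    [1, 0, 0, 0, 0]
  ]
}}

```text
clock: 8.88
position: [0.5463, -0.052, 0.0712]
ee_rot: [-0.234, 3.131, -0.007]
force: [1.2, -9.9, 11.4]
width: 0.004
gripper_force: 6.8
```

Call:
{"name": "drive_tool", "arguments": {
  "steps": [
    [1, -0.3, 2, 0, 0],
    [1, -0.3, 2, 0, 0],
    [1, -0.3, 2, 0, 0],
    [1, -0.3, 2, 0, 0],
    [1, -0.3, 2, 0, 0],
    [1, 0, 0, 0, 0],
    [1, 0, 0, 0, 0]
  ]
}}

```text
clock: 9.47
position: [0.5449, -0.0419, 0.0712]
ee_rot: [-0.234, 3.13, -0.006]
force: [2.0, -8.7, 11.5]
width: 0.007
gripper_force: 6.8
```

Run:
```python
from h import *
c=snap('scene','c3');d=snap('side','s3'); o=observe(); print(o['position'],o['force'])
def mid(c,w):
    h=cv2.cvtColor(c['image'],cv2.COLOR_RGB2HSV); m=((h[...,2]>150)&(h[...,1]<60)).astype(np.uint8)
    m=cv2.morphologyEx(m,cv2.MORPH_OPEN,np.ones((3,3))); k,l,s,ce=cv2.connectedComponentsWithStats(m)
    i=l[w[1],w[0]]; return s[i],ce[i]
for t in ('scene0','c3'):
    s,p=mid(load(t),(310,310)); print(s,p,plane(load(t),*p,.125))
```

```text
[ 0.54489019 -0.04186406  0.07119177] [ 1.53497827 -8.65172676 10.95055295]
[ 276  267   67   78 3052] [308.61959371 305.30307995] [ 0.74053328 -0.07657154  0.125     ]
[ 285  263   72   78 3144] [319.36959288 301.02226463] [ 0.73558637 -0.04756787  0.125     ]
```

The tray and carriage have moved about 29 mm, well past the tooth. I'll push another 10 mm with the pad still held, then raise the tips to plate height and keep pushing.

Call:
{"name": "drive_tool", "arguments": {
  "steps": [
    [1, -0.3, 2, 0, 0],
    [1, -0.3, 2, 0, 0],
    [1, -0.3, 2, 0, 0],
    [1, -0.3, 2, 0, 0],
    [1, -0.3, 2, 0, 0],
    [1, 0, 0, 4, 0],
    [1, 0, 0, 4, 0],
    [1, 0, 0, 5, 0],
    [1, 0, 0, 5, 0],
    [1, 0, 0, 5, 0],
    [1, 0, 0, 0, 0],
    [1, 0, 0, 0, 0]
  ]
}}

```text
clock: 10.57
position: [0.5416, -0.03, 0.0936]
ee_rot: [0.237, -3.132, 0.003]
force: [-1.2, -5.3, 5.0]
width: 0.005
gripper_force: 3.3
```

Call:
{"name": "drive_tool", "arguments": {
  "steps": [
    [1, -0.6, 4, 0, 0],
    [1, -0.6, 4, 0, 0],
    [1, -0.6, 4, 0, 0],
    [1, -0.6, 4, 0, 0],
    [1, -0.6, 4, 0, 0],
    [1, -0.6, 4, 0, 0],
    [1, -0.6, 4, 0, 0],
    [1, -0.6, 4, 0, 0],
    [1, -0.6, 4, 0, 0],
    [1, -0.6, 4, 0, 0],
    [1, 0, 0, 0, 0],
    [1, 0, 0, 0, 0]
  ]
}}

```text
clock: 11.57
position: [0.5359, 0.0112, 0.0935]
ee_rot: [-0.239, 3.132, -0.0]
force: [0.4, -4.1, 2.6]
width: 0.002
gripper_force: 1.9
```

Run:
```python
from h import *
o=observe(); print(o['position'],o['force'],o['joints']); c=snap('scene','c4'); snap('side','s4')
h=cv2.cvtColor(c['image'],cv2.COLOR_RGB2HSV); m=((h[...,2]>150)&(h[...,1]<60)).astype(np.uint8)
m=cv2.morphologyEx(m,cv2.MORPH_OPEN,np.ones((3,3))); k,l,s,ce=cv2.connectedComponentsWithStats(m)
i=l[310,320]; print(s[i],ce[i])
```

```text
[0.53591377 0.01123582 0.09350608] [ 0.3624643  -4.12894092  2.56375598] [ 0.42457439  0.56631594 -0.76118285  1.89548891  0.50139112  0.87947918
  1.1344538 ]
[     0      0    640    480 283535] [312.51418343 230.52425274]
```

Call:
{"name": "drive_tool", "arguments": {
  "steps": [
    [1, -0.6, 4, 0, 0],
    [1, -0.6, 4, 0, 0],
    [1, -0.6, 4, 0, 0],
    [1, -0.6, 4, 0, 0],
    [1, -0.6, 4, 0, 0],
    [1, -0.6, 4, 0, 0],
    [1, -0.6, 4, 0, 0],
    [1, -0.6, 4, 0, 0],
    [1, -0.6, 4, 0, 0],
    [1, -0.6, 4, 0, 0],
    [1, -0.6, 4, 0, 0],
    [1, -0.6, 4, 0, 0],
    [1, -0.6, 4, 0, 0],
    [1, -0.6, 4, 0, 0],
    [1, -0.6, 4, 0, 0],
    [1, -0.6, 4, 0, 0],
    [1, -0.6, 4, 0, 0],
    [1, -0.6, 4, 0, 0],
    [1, 0, 0, 0, 0],
    [1, 0, 0, 0, 0]
  ]
}}

```text
clock: 13.33
position: [0.5256, 0.0834, 0.0934]
ee_rot: [-0.238, 3.132, 0.001]
force: [2.4, -2.4, 1.4]
width: 0.005
gripper_force: 1.7
```

Call:
{"name": "drive_tool", "arguments": {
  "steps": [
    [1, -0.3, 2, 0, 0],
    [1, -0.3, 2, 0, 0],
    [1, -0.3, 2, 0, 0],
    [1, -0.3, 2, 0, 0],
    [1, -0.3, 2, 0, 0],
    [1, -0.3, 2, 0, 0],
    [1, 0, 0, 0, 0],
    [1, 0, 0, 0, 0]
  ]
}}

```text
clock: 14.0
position: [0.5239, 0.0949, 0.0934]
ee_rot: [-0.238, 3.131, -0.0]
force: [4.5, -4.9, 1.6]
width: 0.005
gripper_force: 2.5
```

Call:
{"name": "drive_tool", "arguments": {
  "steps": [
    [1, -0.3, 2, 0, 0],
    [1, -0.3, 2, 0, 0],
    [1, -0.15, 1, 0, 0],
    [1, 0, 0, 0, 0],
    [1, 0, 0, 0, 0]
  ]
}}

```text
clock: 14.42
position: [0.5232, 0.0997, 0.0934]
ee_rot: [-0.237, 3.131, -0.0]
force: [4.1, -4.5, 1.6]
width: 0.004
gripper_force: 2.7
```

Call:
{"name": "drive_tool", "arguments": {
  "steps": [
    [1, -0.15, 1, 0, 0],
    [1, -0.15, 1, 0, 0],
    [1, -0.15, 1, 0, 0],
    [1, 0, 0, 0, 0],
    [1, 0, 0, 0, 0]
  ]
}}

```text
clock: 14.83
position: [0.5219, 0.1036, 0.0932]
ee_rot: [0.239, -3.132, -0.001]
force: [1.6, -2.6, 0.9]
width: 0.002
gripper_force: 1.2
```

Call:
{"name": "drive_tool", "arguments": {
  "steps": [
    [1, -0.15, 1, 0, 0],
    [1, -0.15, 1, 0, 0],
    [1, 0, 0, 0, 0],
    [1, 0, 0, 0, 0]
  ]
}}

```text
clock: 15.17
position: [0.5215, 0.1056, 0.0932]
ee_rot: [0.239, -3.132, -0.001]
force: [1.2, -2.0, 0.1]
width: 0.001
gripper_force: 0.9
```

Call:
{"name": "drive_tool", "arguments": {
  "steps": [
    [1, -0.15, 1, 0, 0],
    [1, -0.15, 1, 0, 0],
    [1, 0, 0, 0, 0],
    [1, 0, 0, 0, 0]
  ]
}}

```text
clock: 15.5
position: [0.5213, 0.107, 0.0932]
ee_rot: [0.238, -3.132, 0.001]
force: [1.2, -4.1, 1.1]
width: 0.006
gripper_force: 2.0
```

Call:
{"name": "drive_tool", "arguments": {
  "steps": [
    [1, -0.15, 1, 0, 0],
    [1, -0.15, 1, 0, 0],
    [1, 0, 0, 0, 0],
    [1, 0, 0, 0, 0]
  ]
}}

```text
clock: 15.83
position: [0.5213, 0.1071, 0.0932]
ee_rot: [0.236, -3.132, 0.004]
force: [2.2, -11.0, 3.7]
width: 0.005
gripper_force: 5.0
```

The end stop is reached: the force rose to 11 N with no motion. I'll back off, rise clear and check.

Call:
{"name": "drive_tool", "arguments": {
  "steps": [
    [1, 0.3, -2, 0, 0],
    [1, 0.6, -4, 0, 0],
    [1, 1, -6, 0, 0],
    [1, 1, -6, 0, 0],
    [1, 0, 0, 10, 0],
    [1, 0, 0, 20, 0],
    [1, 0, 0, 25, 0],
    [1, 0, 0, 25, 0],
    [1, 0, 0, 25, 0],
    [1, 0, 0, 25, 0],
    [1, 0, 0, 25, 0],
    [1, -20, 0, 20, 0],
    [1, -20, 0, 0, 0],
    [1, -20, 0, 0, 0],
    [1, -20, 0, 0, 0],
    [1, -20, 0, 0, 0],
    [1, -20, 0, 0, 0],
    [1, 0, 0, 0, 0],
    [1, 0, 0, 0, 0]
  ]
}}

```text
clock: 17.42
position: [0.4035, 0.0913, 0.269]
ee_rot: [-0.239, 3.131, -0.002]
force: [0.2, 0.1, 1.0]
width: 0.006
gripper_force: 0.0
```

Run:
```python
from h import *
c=snap('scene','c5');d=snap('side','s5'); o=observe(); print(o['position'],o['force'],o['clock'])
a=cv2.resize(c['image'][200:400,220:460],(400,333),interpolation=cv2.INTER_CUBIC); b=cv2.resize(d['image'][190:315,290:440],(400,333),interpolation=cv2.INTER_CUBIC)
cv2.imwrite('pics/f.png',np.hstack([a,b])[:,:,::-1])
for n,m in (('scene0',c),('side0',d)):
    D=np.abs(load(n)['image'].astype(int)-m['image']).max(2)>45; D=cv2.morphologyEx(D.astype(np.uint8),cv2.MORPH_OPEN,np.ones((3,3)))
    k,l,s,ce=cv2.connectedComponentsWithStats(D); print(n,s[1:][s[1:,4]>40].tolist())
```

```text
[0.40469706 0.0912604  0.26877578] [-0.04379213 -0.40598094 -0.45162603] 17.5167
scene0 [[203, 0, 42, 60, 1200], [68, 9, 30, 33, 340], [61, 44, 14, 19, 163], [0, 48, 82, 96, 3455], [304, 52, 76, 104, 3285], [300, 61, 6, 33, 108], [35, 125, 81, 56, 1336], [60, 148, 143, 103, 3714], [219, 157, 43, 38, 812], [269, 186, 7, 11, 52], [254, 189, 9, 12, 76], [272, 204, 48, 32, 727], [334, 204, 10, 14, 74], [277, 255, 48, 67, 1631], [317, 309, 20, 20, 195], [360, 325, 8, 10, 55], [301, 327, 13, 13, 87]]
side0 [[89, 0, 133, 308, 10182], [84, 43, 20, 49, 523], [228, 54, 26, 13, 136], [246, 63, 49, 43, 1414], [125, 93, 16, 14, 185], [283, 115, 5, 9, 42], [266, 149, 23, 7, 86], [108, 152, 8, 6, 42], [268, 167, 26, 28, 478], [166, 202, 18, 13, 134], [121, 206, 17, 41, 239], [345, 229, 27, 7, 136], [325, 234, 7, 17, 75], [337, 239, 7, 11, 43], [348, 242, 65, 27, 1179], [335, 251, 12, 8, 66], [271, 254, 18, 7, 93], [331, 260, 6, 9, 46], [218, 267, 80, 47, 1575], [363, 278, 45, 12, 333], [345, 283, 13, 9, 105], [333, 293, 12, 17, 141], [189, 317, 48, 46, 1165], [143, 318, 104, 162, 6506]]
```

View pics/f.png

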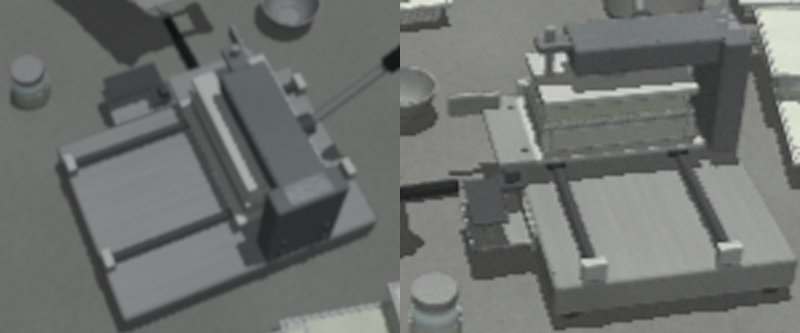

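The final view shows the carriage and tray under the head, the dark pad left behind at (130,85) and the jar, spatula and bowl in place. I'll check numerically that the pad is up, against its start and held-down profiles.

Run:
```python
from h import *
D=load('side0')
m=np.array([.549,-.101]); 
for z in (.0785,.0675): print(z,proj(D,[*m,z]), proj(load('scene0'),[.5207,-.06,z]))
for t in ('side0','s4','s5'):
    g=cv2.cvtColor(load(t)['image'],cv2.COLOR_RGB2GRAY); print(t,g[266:292,321:327].mean(1).round().astype(int))
for t in ('scene0','c4','c5'):
    g=cv2.cvtColor(load(t)['image'],cv2.COLOR_RGB2GRAY); print(t,g[232:256,288:291].mean(1).round().astype(int))
```

```text
0.0785 (np.float64(323.8997640689856), np.float64(273.7846124008018)) (np.float64(295.9843274595634), np.float64(242.84936907603372))
0.0675 (np.float64(323.89263825060317), np.float64(276.30170106236216)) (np.float64(296.12175509697215), np.float64(244.99851170828282))
side0 [84 85 84 85 86 85 85 78 69 79 79 82 83 82 80 79 89 85 73 70 70 70 70 72
 70 72]
s4 [50 48 49 48 50 50 49 50 49 57 75 80 82 79 80 79 88 84 72 70 69 70 70 70
 69 70]
s5 [83 84 83 84 84 84 85 77 69 77 79 80 83 80 79 79 88 84 73 70 69 70 70 70
 70 69]
scene0 [105 105 105 106 107 107 107 108 108 107 105 100  89  77  68  66  66  66
  66  66  66  66  66  68]
c4 [ 82  91  98 104 107 107 101  90  75  64  60  60  59  55  48  42  39  39
  39  39  39  40  39  41]
c5 [ 60  62  68  77  88  96 105 110 111 110 108 104  93  80  71  68  68  69
  68  68  68  68  68  68]
```

```bash
python3 -c "
from cell import arm
print(arm.sign_off())"
```

```text
the job is handed in; nothing more can be done
None
```

The carriage is fully home under the head, the stop has sprung up behind it, the tray went in with the carriage, the other objects stand where they were, and the arm is clear; the job is handed in.

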